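Restock the newsstand's counter rack from behind

ROBOT

A 6-joint arm with a two-finger parallel gripper is mounted at the origin on the work surface. World frame = base frame: x ahead of the robot, y to its left, z up, the work surface at z = 0. Lengths are in m, angles in rad, forces in N, time in s.
With the tool pointing down it reaches from about 0.375 to 0.975 m from the base axis. Payload 3.8 kg.
Tool frame: the origin (TCP) lies at the very end of the fingers, on their centre line; the grasp point (between the pads) lies 19 mm behind it; z points along the fingers, y is the line along which they close (so a half turn about z gives the same grasp; the last joint's range is limited). The gripper opens to 85 mm and grips with 20 to 120 N. Pads are 22 mm wide; open, the fingers measure 114 mm over their backs; the gripper's body (76 mm by 85 mm) begins 54 mm behind the grasp point. The pads swing forward as they close: fully open they stand 13 mm farther back than shut.
Start: joints at [-1.304, 0.264, 1.604, -0, 1.274, -0.037], TCP at [0.202, -0.644, 0.231] pointing down, gripper open.
Joint ranges: [-2.63, 2.63], [-0.94, 2.18], [0.31, 2.57], [-1.31, 4.45], [0, 2.66], [-2.55, 2.55]. Speed limits (rad/s): [2.57, 2.57, 3.14, 3.14, 3.14, 3.14].

INTERFACE

Orientations are given as a rotation vector (axis times angle).
In Python, from workcell import read_state, read_camera, calibration, finish_job gives the robot as it stands.
- The arm moves only by the tool step_arm, never from a script. Its argument "commands" is a list of rows, each an object of numbers: "fingers": the gripper's target within -1 to 1 (shut at 1, half-way at 0, fully open at -1); "dx", "dy", "dz": the shift along the tool's x, y, z in m; "roll": the turn about the tool's z in degrees. In form: [{"fingers": .., "dx": .., "dy": .., "dz": .., "roll": ..}, ...]. A call has 1 to 8 rows; each row is the pose to reach, as a shift and turn from the pose commanded when the call began, along the tool's axes at that moment; what a row does not reach only later rows make up. A row lasts 1/8 s, in which the tool goes at most 62.5 mm and 10.7 degrees, less where a joint would pass 70% of its speed; a pose out of reach is approached as far as the arm can. A call with a gripper value outside its range is refused whole. The fingers move at their own pace and stop on an object; "squeeze" is the grip in N (left out, the last holds). Time passes only in rows, so rows that repeat a pose let the fingers close. It gives the time, the measured TCP pose, the force, the opening and the grip force at its end, in the units of the state.
- read_state(): the state, without advancing time (a new reading comes with each control period).
- read_camera(name): name is "scene" or "top" or "wrist"; returns (picture, depth): 420x560x3 uint8, blue, green, red; 420x560 float32, m along the optical axis (not along the pixel's ray), 0 where there is no reading.
- calibration(name): a dict with "intrinsics" (3x3 intrinsics, pixels), "world_to_cam" (4x4, takes a point from world to camera coordinates). Camera axes: x right, y up, looking along -z (the intrinsics and any distortion apply to the point x, -y, -z); pixel columns grow to the right and rows downward; lengths in m; the calibration is good to about 2 mm. A picture is of the moment at which its call begins: read the wrist's pose just before it. calibration takes no time and is no camera call; for the wrist camera it gives the pose at the moment of the call.
- finish_job(): hands the job in; it is judged then, once.
The state is a dict: "time": time; "q": joint angles; "joint_vel": joint speeds; "joint_torque": joint torques, N m; "tool_pos": TCP position; "tcp_rot": TCP orientation; "wrist_force": force on the tool from outside, world axes, zero at the start; "torque": the same for the moment, N m; "width": opening from 0.0 (shut) to 1.0 (fully open); "grip_force": force on a finger pad.
Only numpy, scipy, OpenCV 4.12 (cv2) and the standard library are available. Lean on these libraries where they do the work, as an engineer would, in place of code of your own. Each camera call takes 0.05 s, during which the arm holds its last target. There are 200 camera calls.

TASK

Restock the counter rack from the seller's side: slide the green carton of chocolate bars, upright and cut-down front first, under the rack's roof into the empty bay with the green ticket, until it is fully home against the stop rail on the customers' side. Leave the other cartons, and everything standing on the rack and on the counter, as they are.

Things in the scene. Friction and masses are not known exactly. Their poses are not given: they have to be found in the camera images.
- carton_green_center (a point): The green cardboard tray-carton of chocolate bars, 120 mm long (x) x 66 mm wide (y) x 52 mm high, a solid block to the touch, about 0.45 kg (0.3 to 0.65), loose on the counter. This point is its centre, 26 mm above its underside; +x points to its cut-down front end, z up. At the start its front faces roughly away from the robot.
- carton_green: The same green carton; origin at the centre of its underside, axes as above.
- carton_green_front (a point): The middle of the lower edge of the green carton's cut-down front end, at the level of its underside; axes as the carton's.
- bay_green (a point): Home of the green carton, in the one empty bay (green ticket): the point on the counter in the middle of the bay's width, at the stop rail's inner face. +x points to the customers; the open mouth lies 112 mm from here along -x. The bay is 82 mm wide between 5 mm dividers, 66 mm high under the roof, with no floor but the counter. A carton that is home sticks out of the mouth by 8 mm.
- rack: Fixed counter rack of clear and grey plastic, turned a little: three bays 87 mm apart under one flat clear roof, 266 mm wide (y), 118 mm deep (x), roof top 71 mm up. Origin on the counter, middle of the open edge on the robot's side; x points to the customers, where a stop rail 6 mm thick, 26 mm high carries a coloured price ticket for each bay.
- carton_red_center (a point): A red cardboard tray-carton of chocolate bars, 120 mm long (x) x 66 mm wide (y) x 52 mm high, a solid block to the touch, about 0.45 kg, home in the bay with the red ticket; its centre, axes as the green one's.
- carton_yellow_center (a point): A yellow cardboard tray-carton of chocolate bars, 120 mm long (x) x 66 mm wide (y) x 52 mm high, a solid block to the touch, about 0.45 kg, home in the bay with the yellow ticket; its centre, axes as the green one's.
- sweet_jar: Amber glass jar with a red cap, 66 mm across, 85 mm high, standing on the rack's roof; origin at the centre of its underside.
- mint_tin: Round blue tin, 72 mm across, 44 mm high, standing on the rack's roof; origin at the centre of its underside.
- cola_can: Red drinks can, 66 mm across, 115 mm high, on the counter; origin at the centre of its underside.
- lime_can: Green drinks can, 66 mm across, 115 mm high, on the counter; origin at the centre of its underside.
- juice_bottle: Amber bottle with an orange label, 64 mm across, 190 mm high, on the counter; origin at the centre of its underside.
- calculator: Black pocket calculator, 150 x 85 x 20 mm, lying on the counter; origin at the centre of its underside.
- coin_dish: Round blue coin dish, 136 mm across, 20 mm high, on the counter; origin at the centre of its underside.
Things that resemble listed ones, but are neither listed nor needed, are in the scene too. What is shaped like the carton_green but blue is not meant.

How it is judged:
At the end, for the whole second after the job is handed in: The green carton stands flat and still in the bay with the green ticket, front within 10 mm of the stop rail and 20 mm of the bay's middle; the red and yellow cartons are within 15 mm, jar and tin within 20 mm, other loose things within 30 mm of where they were (x of carton_green_front in the frame of bay_green between -0.01 and 0.006 m and y of carton_green_front in the frame of bay_green between -0.02 and 0.02 m and z of carton_green_front in the frame of bay_green between -0.006 and 0.006 m and angle between carton_green_center's own z axis and vertical below 0.1 rad and linear speed of carton_green below 0.02 m/s and distance of each of carton_red_center, carton_yellow_center from where it was at the start of the episode below 0.015 m and distance of each of sweet_jar, mint_tin from where it was at the start of the episode below 0.02 m and distance of each of cola_can, lime_can, juice_bottle, calculator, coin_dish from where it was at the start of the episode below 0.03 m); the robot touches nothing.
It fails at once if the red or the yellow carton is moved more than 15 mm (distance of any of carton_red_center, carton_yellow_center from where it was at the start of the episode above 0.015 m).
It fails at once if the jar or the tin on the rack is moved more than 20 mm or anything else loose on the counter more than 30 mm, or one of them is knocked over (distance of any of sweet_jar, mint_tin from where it was at the start of the episode above 0.02 m or distance of any of cola_can, lime_can, juice_bottle, calculator, coin_dish from where it was at the start of the episode above 0.03 m or angle between any of sweet_jar, mint_tin, cola_can, lime_can, juice_bottle, calculator, coin_dish's own z axis and vertical above 0.5 rad).
It fails at once if the green carton is tipped more than 35 degrees (angle between carton_green_center's own z axis and vertical above 0.61 rad).
It also fails if it takes over 54 s, if anything falls off the work surface, if the arm or the gripper's body presses on something with over 40 N, if the wrist force passes 120 N, or if a joint passes its speed limit or range.

## Working session

There is one attempt and no reset: what is moved stays moved. The work goes in short steps, Python scripts to look and compute and a tool call to move; the robot and the scene stay as the last step left them, time stands still between calls to the robot, and variables do not carry over. Pictures are saved under pics/ and viewed, at most 10 in all, crops included, and the job is handed in when it is done.

Besides the shell and the picture viewer there is one more tool, called after "Request:" as a command line: name --argument value ..., lists and objects as JSON in quotes. step_arm: Moves the arm, as the interface text tells. Its arguments: {"type":"object","properties":{"commands":{"type":"array","items":{"type":"object","properties":{"fingers":{"type":"number"},"dx":{"type":"number"},"dy":{"type":"number"},"dz":{"type":"number"},"roll":{"type":"number"}}}},"squeeze":{"type":"number"}},"required":["commands"]}

```bash
mkdir -p pics; ls
python3 - <<'E'
from workcell import *
import cv2,numpy as np
for n in("scene","top"):
    p,d=read_camera(n);cv2.imwrite(f"pics/{n}0.png",p);np.save(f"{n}0.npy",d)
    c=calibration(n);print(n,c)
s=read_state();print(s)
E
```

```text
pics
scene {'intrinsics': array([[446.10616659,   0.        , 288.59410573],
       [  0.        , 446.10616659, 211.0443447 ],
       [  0.        ,   0.        ,   1.        ]]), 'world_to_cam': array([[-0.43503054,  0.90029671,  0.01463789,  0.24264293],
       [-0.64400797, -0.32246918,  0.69373436,  0.27894032],
       [ 0.62928703,  0.29236872,  0.72008219, -1.44169956],
       [ 0.        ,  0.        ,  0.        ,  1.        ]])}
top {'intrinsics': array([[410.91885899,   0.        , 279.82439255],
       [  0.        , 410.91885899, 215.89723526],
       [  0.        ,   0.        ,   1.        ]]), 'world_to_cam': array([[ 0.01664834, -0.99974682,  0.01513694, -0.01318117],
       [ 0.98268659,  0.01915443,  0.18428284, -0.53807541],
       [-0.18452612,  0.01180686,  0.98275669, -0.80662495],
       [ 0.        ,  0.        ,  0.        ,  1.        ]])}
{'time': 0.1, 'q': array([-1.30392001e+00,  2.64693563e-01,  1.60522022e+00, -2.21965319e-05,
        1.27371715e+00, -3.68912303e-02]), 'joint_vel': array([ 0.00078811, -0.00122562, -0.00379774,  0.000877  , -0.00094761,
        0.00058508]), 'joint_torque': array([ 4.50251555e-04, -5.16704679e+01, -3.68589306e+01, -5.14238798e-05,
        6.34178767e-03, -4.85758608e-05]), 'tool_pos': array([ 0.2017278 , -0.64346326,  0.23008522]), 'tcp_rot': array([-3.10342539e+00, -4.75028624e-01,  4.00213681e-04]), 'wrist_force': array([-1.24334472,  0.86341528,  0.28275903]), 'torque': array([ 0.00302353, -0.00137263, -0.01288645]), 'grip_force': 0.0, 'width': 1.0008172960863562}
```

View pics/scene0.png

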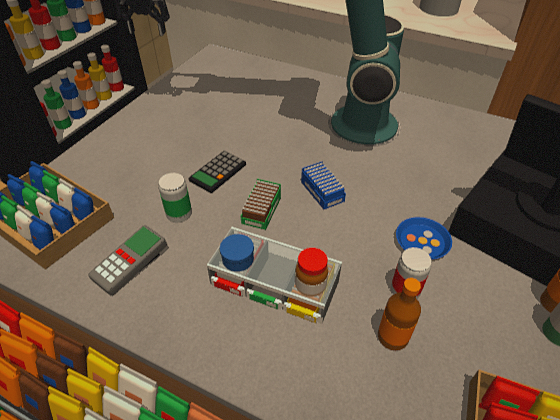

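View pics/top0.png

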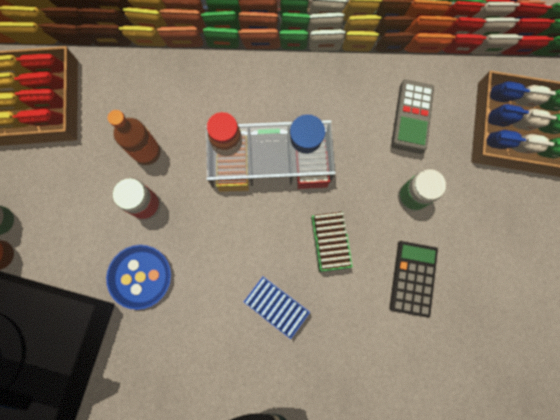

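The scene view shows the green carton at (262,203), the blue one at (323,185), and the rack with its green ticket at (265,298). In the top view the green carton is at (332,242), the blue decoy at (277,307), the empty middle bay at (268,152) and its green ticket at (268,131).

Could be taken for the target: green carton, top (332,242); blue carton (277,307), wrong colour; yellow (231,160) and red (312,165) cartons, already in bays; green can (422,190). I choose (332,242) and check it in a close crop.

```bash
cat > h.py <<'E'
import numpy as np,cv2
from workcell import *
def cloud(c,d):
    K,T=c["intrinsics"],c["world_to_cam"]
    v,u=np.mgrid[:d.shape[0],:d.shape[1]]
    P=np.stack([(u-K[0,2])/K[0,0]*d,-(v-K[1,2])/K[1,1]*d,-d],-1)
    return (P-T[:3,3])@T[:3,:3]
def ray(c,px,z):
    K,T=c["intrinsics"],c["world_to_cam"]
    px=np.atleast_2d(px).astype(float)
    D=np.c_[(px[:,0]-K[0,2])/K[0,0],-(px[:,1]-K[1,2])/K[1,1],-np.ones(len(px))]@T[:3,:3]
    o=-T[:3,:3].T@T[:3,3]
    return o+D*((z-o[2])/D[:,2])[:,None]
E
python3 - <<'E'
from h import *
c=calibration("top");d=np.load("top0.npy");p=cv2.imread("pics/top0.png")
P=cloud(c,d)
m=np.zeros(d.shape,np.uint8);m[205:278,308:358]=1
for lo,hi in((.015,.07),(.035,.07),(.045,.07)):
    k=(m>0)&(P[...,2]>lo)&(P[...,2]<hi)
    r=cv2.minAreaRect(P[k][:,:2].astype(np.float32));print(lo,k.sum(),r,np.percentile(P[k][:,2],[5,50,95]))
k=(m>0)&(P[...,2]>.03)
for x in range(215,272,4): print(x,np.round(P[x,325:345:4,2],3))
# rack
for n,px in dict(frontL=(208,181),frontR=(335,177),backL=(212,124),backR=(332,122)).items(): print(n,ray(c,px,.071).round(4))
print("roof depth pts",[P[y,268,2].round(3) for y in range(118,185,5)])
cr=np.hstack([cv2.resize(p[195:290,295:370],None,fx=5,fy=5,interpolation=2),cv2.resize(p[110:200,195:350],None,fx=3,fy=5.28,interpolation=2)[:475]])
cr2=np.vstack([cv2.resize(p[110:195,195:350],None,fx=3.6,fy=3.6,interpolation=2)])
a=cv2.resize(p[200:285,300:365],None,fx=3.6,fy=3.6,interpolation=2)
s=cv2.imread("pics/scene0.png")
b=cv2.resize(s[170:330,200:350],None,fx=1.8,fy=1.8,interpolation=2)
o=np.zeros((600,800,3),np.uint8);o[:306,:558]=cr2;o[:306,560:794]=a;o[308:596,:270]=b
cv2.imwrite("pics/crop1.png",o)
E
```

```text
0.015 1821 ((0.4915045201778412, -0.11214663088321686), (0.11966747790575027, 0.0667354017496109), 8.185155868530273) [0.02479262 0.04653355 0.05255026]
0.035 1538 ((0.4901103675365448, -0.11247537285089493), (0.11699667572975159, 0.06644516438245773), 7.9742751121521) [0.03912682 0.04724441 0.05269399]
0.045 1184 ((0.4900386929512024, -0.11235824227333069), (0.11700858920812607, 0.06539034843444824), 7.863077163696289) [0.0453559  0.04821319 0.05294779]
215 [0.053 0.051 0.045 0.048 0.045]
219 [0.029 0.047 0.047 0.05  0.051]
223 [0.049 0.049 0.042 0.036 0.029]
227 [0.051 0.049 0.053 0.047 0.045]
231 [0.03  0.045 0.048 0.048 0.055]
235 [0.046 0.049 0.047 0.045 0.035]
239 [0.046 0.05  0.054 0.05  0.044]
243 [0.039 0.026 0.042 0.048 0.048]
247 [0.049 0.046 0.045 0.045 0.042]
251 [0.046 0.047 0.052 0.052 0.051]
255 [0.047 0.041 0.028 0.01  0.048]
259 [0.054 0.052 0.049 0.048 0.047]
263 [0.002 0.048 0.045 0.046 0.051]
267 [0.046 0.045 0.047 0.05  0.051]
271 [-0.002 -0.002 -0.002 -0.     0.003]
frontL [[0.6046 0.146  0.071 ]]
frontR [[ 0.6186 -0.1163  0.071 ]]
backL [[0.7294 0.1436 0.071 ]]
backR [[ 0.7398 -0.1109  0.071 ]]
roof depth pts [np.float64(-0.002), np.float64(0.071), np.float64(0.07), np.float64(0.068), np.float64(0.072), np.float64(0.071), np.float64(0.071), np.float64(0.067), np.float64(0.073), np.float64(0.069), np.float64(0.072), np.float64(0.072), np.float64(0.001), np.float64(-0.002)]
```

View pics/crop1.png

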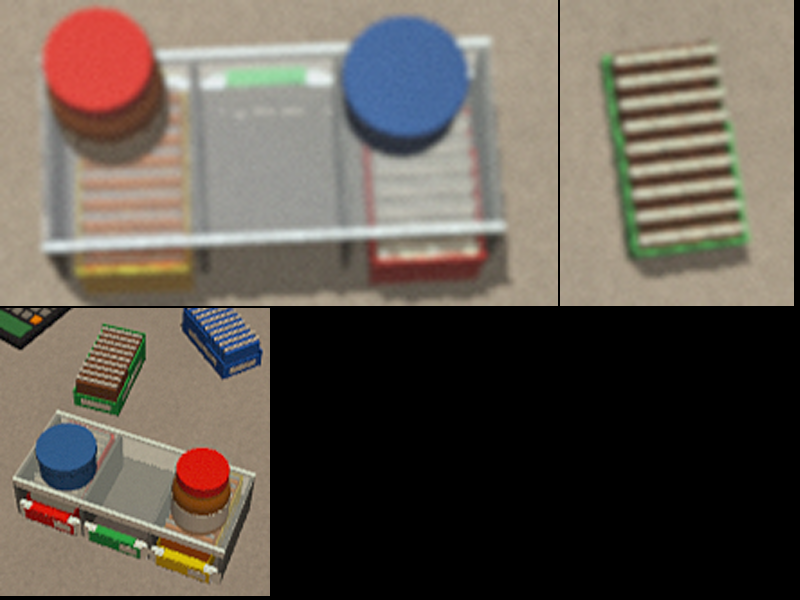

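The crop confirms it: the green carton with chocolate bars at (332,242), its cut-down front towards +x. The rack's middle bay is empty, with the tin on the right and the jar on the left of the roof's far half.

Run:
```python
from h import *
c=calibration("top");d=np.load("top0.npy");P=cloud(c,d)
m=np.zeros(d.shape,bool);m[112:192,198:345]=1
k=m&(P[...,2]>.06)&(P[...,2]<.082)
(cx,cy),(w,h),a=cv2.minAreaRect(P[k][:,:2].astype(np.float32));print("roof",cx,cy,w,h,a)
# front edge fit by columns
pts=[]
for u in range(212,332,3):
    v=np.where(k[:,u])[0].max();pts.append(ray(c,(u,v+.5),.071)[0,:2])
pts=np.array(pts);s,i=np.polyfit(pts[:,1],pts[:,0],1)
r=pts[:,0]-(s*pts[:,1]+i);g=abs(r)<.004;s,i=np.polyfit(pts[g,1],pts[g,0],1)
print("edge yaw deg",np.degrees(np.arctan(-s)),"x at y=0",i,g.sum())
for n,u0,u1,lo,hi in(("jar",200,245,.14,.17),("tin",285,330,.105,.125)):
    q=P[105:160,u0:u1].reshape(-1,3);q=q[(q[:,2]>lo)&(q[:,2]<hi)];print(n,cv2.minEnclosingCircle(q[:,:2].astype(np.float32)),len(q))
# green ticket and blobs via colour
p=cv2.imread("pics/top0.png");hsv=cv2.cvtColor(p,cv2.COLOR_BGR2HSV)
g=cv2.inRange(hsv,(45,60,60),(85,255,255));n,l,st,ce=cv2.connectedComponentsWithStats(g)
for j in range(1,n):
    if st[j,4]>30 and 110<ce[j][1]<300: print("green",ce[j],st[j],ray(c,ce[j],.026).round(4))
# cartons red / yellow mouth ends: points z .03-.058 in front of roof edge
q=P[165:192,200:340].reshape(-1,3);q=q[(q[:,2]>.04)&(q[:,2]<.058)]
for n,f in(("yel",q[:,1]>.05),("red",q[:,1]<.0)): print(n,len(q[f]),q[f][:,:2].min(0),q[f][:,:2].max(0))
```

```text
roof 0.6771247982978821 0.021478474140167236 0.11978460103273392 0.26630204916000366 3.8441169261932373
edge yaw deg 3.8903249392028454 x at y=0 0.6179574401081231 40
jar ((0.6910403966903687, 0.11175847798585892), 0.029395313933491707) 753
tin ((0.7023506760597229, -0.053859855979681015), 0.03607688471674919) 978
green [556.18367347 122.3877551 ] [550 114  10  19  98] [[ 0.7704 -0.626   0.026 ]]
green [412.42459736 130.24304539] [398 116  30  29 683] [[ 0.744 -0.298  0.026]]
green [268.79032258 130.93548387] [259 129  20   4  62] [[0.735  0.0241 0.026 ]]
green [555.26315789 146.13533835] [547 138  13  18 133] [[ 0.7137 -0.6178  0.026 ]]
green [409.37377049 198.22295082] [400 180  27  30 305] [[ 0.5873 -0.2846  0.026 ]]
green [327.44370861 251.45364238] [311 215  42  57 302] [[ 0.4682 -0.1057  0.026 ]]
green [418.0077821  253.60505837] [401 244  35  20 514] [[ 0.4672 -0.2979  0.026 ]]
yel 220 [0.60145618 0.05906443] [0.62084494 0.14882858]
red 241 [ 0.61137092 -0.11467642] [ 0.63315711 -0.02341461]
```

```bash
cat >> h.py <<'E'
from scipy.spatial.transform import Rotation as Ro
def go(x,y,z,yaw):
    s=read_state();R=Ro.from_rotvec(s["tcp_rot"]).as_matrix()
    d=R.T@(np.array([x,y,z])-s["tool_pos"])
    now=np.degrees(np.arctan2(R[1,0],R[0,0]))
    print("t",round(s["time"],2),"pos",s["tool_pos"].round(4),"yaw",now.round(2),"tilt z",R[:,2].round(3),"-> d",d.round(4),"roll",round(now-yaw,2))
E
python3 -c "
from h import *
go(.4479,-.1183,.15,8.1)"
```

```text
t 0.1 pos [ 0.2017 -0.6435  0.2301] yaw 17.4 tilt z [-0.001  0.002 -1.   ] -> d [ 0.392  -0.4273  0.081 ] roll 9.3
```

Request:
step_arm --commands '[{"fingers":-1,"dx":0.05,"dy":-0.055,"dz":0.0,"roll":1},{"fingers":-1,"dx":0.09,"dy":-0.1,"dz":0.0,"roll":3},{"fingers":-1,"dx":0.13,"dy":-0.14,"dz":0.0,"roll":5},{"fingers":-1,"dx":0.17,"dy":-0.185,"dz":0.0,"roll":7},{"fingers":-1,"dx":0.21,"dy":-0.23,"dz":0.02,"roll":9.3},{"fingers":-1,"dx":0.25,"dy":-0.275,"dz":0.04,"roll":9.3},{"fingers":-1,"dx":0.29,"dy":-0.32,"dz":0.06,"roll":9.3},{"fingers":-1,"dx":0.33,"dy":-0.36,"dz":0.08,"roll":9.3}]'

```text
time: 1.1
tool_pos: [0.4086, -0.2013, 0.1512]
tcp_rot: [3.134, 0.221, 0.001]
wrist_force: [1.1, 0.2, 0.3]
width: 0.998
grip_force: 0.0
```

```bash
python3 -c "
from h import *
go(.4479,-.1183,.15,8.1)"
```

```text
t 1.1 pos [ 0.4086 -0.2013  0.1512] yaw 8.08 tilt z [ 0. -0. -1.] -> d [ 0.0505 -0.0766  0.0012] roll -0.02
```

Request:
step_arm --commands '[{"fingers":-1,"dx":0.025,"dy":-0.04,"dz":0},{"fingers":-1,"dx":0.05,"dy":-0.077,"dz":0},{"fingers":-1,"dx":0.05,"dy":-0.077,"dz":0},{"fingers":-1,"dx":0.05,"dy":-0.077,"dz":0}]'

```text
invalid input
```

Run:
```python
from h import *
go(.4479,-.1183,.014,8.1)
c=calibration("wrist");p,d=read_camera("wrist");cv2.imwrite("pics/w1.png",p);np.save("w1.npy",d)
P=cloud(c,d)
k=(P[...,2]>.025)&(P[...,2]<.06)&(P[...,0]>.4)&(P[...,0]<.58)&(abs(P[...,1]+.112)<.07)
print(k.sum(),cv2.minAreaRect(P[k][:,:2].astype(np.float32)))
```

```text
t 1.1 pos [ 0.4086 -0.2013  0.1512] yaw 8.08 tilt z [ 0. -0. -1.] -> d [ 0.0505 -0.0767  0.1372] roll -0.02
13368 ((0.4898940622806549, -0.11101587861776352), (0.11939674615859985, 0.06700489670038223), 8.116910934448242)
```

View pics/w1.png

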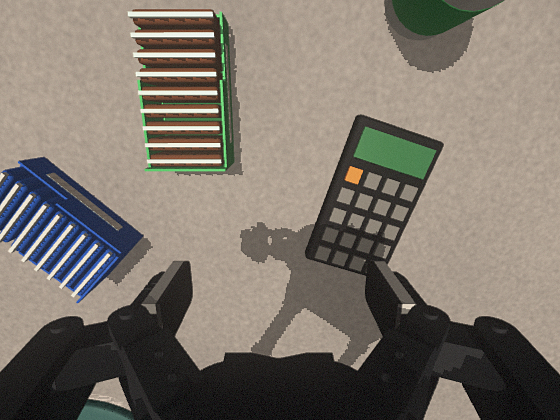

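The wrist view shows the green carton at (180,95), front edge cut off slightly at the top, the blue decoy at (70,230) and the calculator at (375,190). The measured pose agrees within 2 mm. The move was refused because it left out roll, so I resend it.

Request:
step_arm --commands '[{"fingers":-1,"dx":0.025,"dy":-0.04,"dz":0,"roll":0},{"fingers":-1,"dx":0.05,"dy":-0.076,"dz":0,"roll":0},{"fingers":-1,"dx":0.05,"dy":-0.076,"dz":0,"roll":0},{"fingers":-1,"dx":0.05,"dy":-0.076,"dz":0.04,"roll":0},{"fingers":-1,"dx":0.05,"dy":-0.076,"dz":0.07,"roll":0},{"fingers":-1,"dx":0.05,"dy":-0.076,"dz":0.07,"roll":0}]'

```text
time: 1.9
tool_pos: [0.444, -0.1209, 0.0792]
tcp_rot: [-3.132, -0.221, 0.01]
wrist_force: [-0.2, -0.3, -0.5]
width: 1.005
grip_force: 0.0
```

Run:
```python
from h import *
go(.4471,-.1178,.014,8.1)
```

```text
t 1.9 pos [ 0.444  -0.1209  0.0792] yaw 8.07 tilt z [-0.007  0.002 -1.   ] -> d [ 0.0039 -0.0024  0.0652] roll -0.03
```

Request:
step_arm --commands '[{"fingers":-1,"dx":0.002,"dy":-0.001,"dz":0.02,"roll":0},{"fingers":-1,"dx":0.002,"dy":-0.001,"dz":0.045,"roll":0},{"fingers":-1,"dx":0.002,"dy":-0.001,"dz":0.064,"roll":0},{"fingers":-1,"dx":0.002,"dy":-0.001,"dz":0.064,"roll":0}]'

```text
time: 2.4
tool_pos: [0.4484, -0.1201, 0.0178]
tcp_rot: [-3.133, -0.221, 0.003]
wrist_force: [-0.5, 0.6, 0.0]
width: 1.003
grip_force: 0.0
```

Run:
```python
from h import *
go(.4471,-.1178,.014,8.1)
```

```text
t 2.4 pos [ 0.4484 -0.1201  0.0178] yaw 8.07 tilt z [-0.002  0.    -1.   ] -> d [-0.0009 -0.0025  0.0038] roll -0.03
```

Position is good; close while centring 2 mm.

Request:
step_arm --squeeze 40 --commands '[{"fingers":-1,"dx":0,"dy":-0.002,"dz":0,"roll":0},{"fingers":1,"dx":0,"dy":-0.002,"dz":0,"roll":0},{"fingers":1,"dx":0,"dy":-0.002,"dz":0,"roll":0},{"fingers":1,"dx":0,"dy":-0.002,"dz":0,"roll":0},{"fingers":1,"dx":0,"dy":-0.002,"dz":0,"roll":0},{"fingers":1,"dx":0,"dy":-0.002,"dz":0,"roll":0}]'

```text
time: 3.15
tool_pos: [0.4499, -0.118, 0.0193]
tcp_rot: [3.133, 0.222, 0.003]
wrist_force: [-0.8, -0.5, 6.5]
width: 0.766
grip_force: 45.6
```

Run:
```python
from h import *
ex=np.array([np.cos(np.radians(3.87)),np.sin(np.radians(3.87))]);mouth=np.array([.6182,.0175])
# pre-entry: carton front 30 mm before mouth; tool is 104 mm behind front
for f in (-.03,.07): 
    t=mouth+ex*(f-.104);print(f,t.round(4));go(*t,.018,3.87)
```

```text
-0.03 [0.4845 0.0085]
t 3.15 pos [ 0.4499 -0.118   0.0193] yaw 8.11 tilt z [ 0.002 -0.001 -1.   ] -> d [ 0.0521 -0.1203  0.0013] roll 4.24
0.07 [0.5843 0.0152]
t 3.15 pos [ 0.4499 -0.118   0.0193] yaw 8.11 tilt z [ 0.002 -0.001 -1.   ] -> d [ 0.1518 -0.1129  0.0015] roll 4.24
```

Request:
step_arm --commands '[{"fingers":1,"dx":0.003,"dy":-0.008,"dz":-0.002,"roll":0},{"fingers":1,"dx":0.01,"dy":-0.023,"dz":-0.002,"roll":0.5},{"fingers":1,"dx":0.018,"dy":-0.042,"dz":-0.002,"roll":1.5},{"fingers":1,"dx":0.027,"dy":-0.062,"dz":-0.002,"roll":2.5},{"fingers":1,"dx":0.036,"dy":-0.082,"dz":-0.002,"roll":3.5},{"fingers":1,"dx":0.044,"dy":-0.102,"dz":-0.002,"roll":4.2},{"fingers":1,"dx":0.05,"dy":-0.116,"dz":-0.002,"roll":4.2},{"fingers":1,"dx":0.05,"dy":-0.12,"dz":-0.002,"roll":4.2}]'

```text
time: 4.15
tool_pos: [0.4813, 0.0092, 0.0196]
tcp_rot: [-3.14, -0.11, 0.0]
wrist_force: [1.1, -1.2, -3.4]
width: 0.768
grip_force: 45.6
```

Run:
```python
from h import *
c=calibration("wrist");p,d=read_camera("wrist");P=cloud(c,d)
k=(P[...,2]>.04)&(P[...,2]<.058)&(P[...,0]>.46)&(P[...,0]<.61)&(abs(P[...,1]-.015)<.06)
print("wrist",k.sum(),cv2.minAreaRect(P[k][:,:2].astype(np.float32)),np.percentile(P[k][:,2],[5,50,95]))
c=calibration("top");p,d=read_camera("top");P=cloud(c,d);T=p
k=(P[...,2]>.035)&(P[...,2]<.06)&(P[...,0]>.50)&(P[...,0]<.605)&(abs(P[...,1]-.015)<.05)
print("top",k.sum(),cv2.minAreaRect(P[k][:,:2].astype(np.float32)))
w=read_camera("wrist")[0];cv2.imwrite("pics/m2.png",np.hstack([T[100:300,180:400],cv2.resize(w,(267,200))]))
s=read_state();print(s["wrist_force"],s["width"],s["grip_force"])
go(.5843,.0152,.018,3.87)
```

```text
wrist 42588 ((0.519810140132904, 0.012569628655910492), (0.11802725493907928, 0.0931793600320816), 3.741481065750122) [0.04328882 0.04817332 0.05285739]
top 0 ((0.0, 0.0), (0.0, 0.0), 0.0)
[-0.02392989  1.51582187 -3.05029089] 0.766224518257553 45.689247250556946
t 4.3 pos [0.481  0.0085 0.0196] yaw 3.95 tilt z [-0.  0. -1.] -> d [0.1035 0.0004 0.0016] roll 0.08
```

View pics/m2.png

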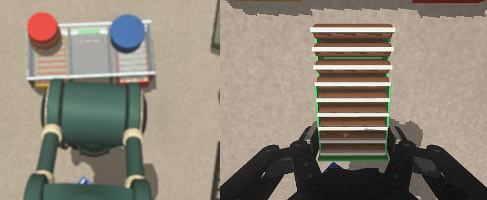

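The carton is gripped straight (wrist view (133,90) of the right half), aligned with the bay. Sliding it in.

Request:
step_arm --commands '[{"fingers":1,"dx":0.01,"dy":0.001,"dz":0,"roll":0},{"fingers":1,"dx":0.025,"dy":0.001,"dz":0,"roll":0},{"fingers":1,"dx":0.04,"dy":0.001,"dz":0,"roll":0},{"fingers":1,"dx":0.055,"dy":0.001,"dz":0,"roll":0},{"fingers":1,"dx":0.07,"dy":0.001,"dz":0,"roll":0},{"fingers":1,"dx":0.085,"dy":0.001,"dz":0,"roll":0},{"fingers":1,"dx":0.1,"dy":0.001,"dz":0,"roll":0},{"fingers":1,"dx":0.106,"dy":0.001,"dz":0,"roll":0}]'

```text
time: 5.3
tool_pos: [0.5888, 0.0146, 0.0197]
tcp_rot: [-3.14, -0.107, -0.002]
wrist_force: [-0.7, -1.5, -3.5]
width: 0.767
grip_force: 45.5
```

Run:
```python
from h import *
w,d=read_camera("wrist");s=read_camera("scene")[0]
cv2.imwrite("pics/m3.png",np.hstack([cv2.resize(s[170:340,200:350],(353,400)),cv2.resize(w,(447,335))[:400] if 0 else cv2.resize(w,(440,400))]))
s=read_state();print(s["wrist_force"],s["width"],s["grip_force"])
go(.590,.0152,.018,3.87)
```

```text
[ 0.22939375  0.63698258 -3.72152194] 0.7654840753769349 45.50926923751831
t 5.4 pos [0.5881 0.0146 0.0196] yaw 3.92 tilt z [ 0.001  0.    -1.   ] -> d [ 0.0019 -0.0005  0.0016] roll 0.05
```

View pics/m3.png

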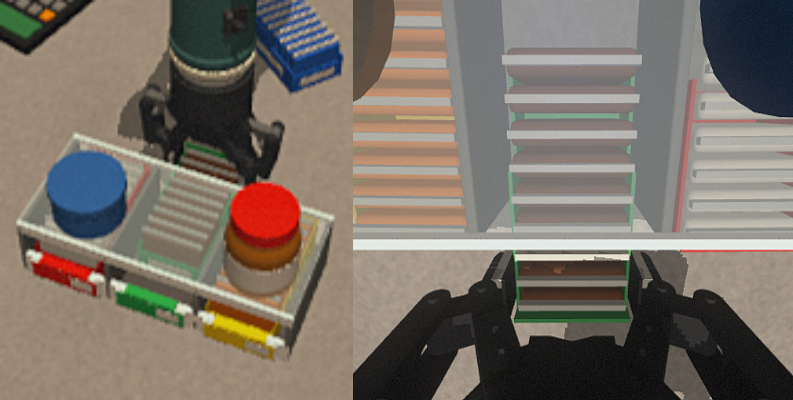

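The picture shows the carton centred between the dividers (wrist view (570,150)) under the roof, with the other things untouched. Release, back off, close the fingers.

Request:
step_arm --commands '[{"fingers":-1,"dx":0,"dy":0,"dz":0,"roll":0},{"fingers":-1,"dx":0,"dy":0,"dz":0,"roll":0},{"fingers":-1,"dx":0,"dy":0,"dz":0,"roll":0},{"fingers":-1,"dx":-0.015,"dy":0,"dz":0,"roll":0},{"fingers":-1,"dx":-0.035,"dy":0,"dz":0,"roll":0},{"fingers":-1,"dx":-0.055,"dy":0,"dz":0,"roll":0},{"fingers":-1,"dx":-0.065,"dy":0,"dz":0,"roll":0},{"fingers":-1,"dx":-0.065,"dy":0,"dz":0,"roll":0}]'

```text
time: 6.4
tool_pos: [0.5214, 0.01, 0.0198]
tcp_rot: [-3.14, -0.107, 0.0]
wrist_force: [0.2, 0.2, -1.3]
width: 0.998
grip_force: 0.0
```

Request:
step_arm --commands '[{"fingers":1,"dx":0,"dy":0,"dz":0,"roll":0},{"fingers":1,"dx":0,"dy":0,"dz":0,"roll":0},{"fingers":1,"dx":0,"dy":0,"dz":0,"roll":0},{"fingers":1,"dx":0,"dy":0,"dz":0,"roll":0},{"fingers":1,"dx":0,"dy":0,"dz":0,"roll":0},{"fingers":1,"dx":0,"dy":0,"dz":0,"roll":0}]'

```text
time: 7.15
tool_pos: [0.5223, 0.01, 0.0197]
tcp_rot: [-3.14, -0.107, 0.0]
wrist_force: [-0.1, -0.1, -0.3]
width: -0.003
grip_force: 0.0
```

Run:
```python
from h import *
c=calibration("wrist");p,d=read_camera("wrist");P=cloud(c,d)
k=(P[...,2]>.025)&(P[...,2]<.06)&(P[...,0]>.55)&(P[...,0]<.608)&(abs(P[...,1]-.015)<.045)
print("carton rear part",k.sum(),cv2.minAreaRect(P[k][:,:2].astype(np.float32)),P[k][:,0].min())
s=read_state();print(s["wrist_force"],s["width"])
go(.590,.0156,.020,3.87)
```

```text
carton rear part 17234 ((0.5888899564743042, 0.015618285164237022), (0.042189471423625946, 0.0665854960680008), 3.479236125946045) 0.5660334350058466
[0.3633082  0.82808394 0.28051674] 0.0029284218321382733
t 7.2 pos [0.5223 0.01   0.0198] yaw 3.91 tilt z [-0.  0. -1.] -> d [ 0.0679 -0.0009 -0.0002] roll 0.04
```

Request:
step_arm --commands '[{"fingers":1,"dx":0.01,"dy":-0.001,"dz":0,"roll":0},{"fingers":1,"dx":0.02,"dy":-0.001,"dz":0,"roll":0},{"fingers":1,"dx":0.03,"dy":-0.001,"dz":0,"roll":0},{"fingers":1,"dx":0.038,"dy":-0.001,"dz":0,"roll":0},{"fingers":1,"dx":0.046,"dy":-0.001,"dz":0,"roll":0},{"fingers":1,"dx":0.054,"dy":-0.001,"dz":0,"roll":0},{"fingers":1,"dx":0.062,"dy":-0.001,"dz":0,"roll":0},{"fingers":1,"dx":0.066,"dy":-0.001,"dz":0,"roll":0}]'

```text
time: 8.2
tool_pos: [0.5868, 0.0155, 0.0192]
tcp_rot: [-3.14, -0.107, 0.006]
wrist_force: [-6.3, -0.4, 4.6]
width: -0.004
grip_force: 3.2
```

Run:
```python
from h import *
c=calibration("wrist");p,d=read_camera("wrist");P=cloud(c,d);cv2.imwrite("pics/w4.png",p)
k=(P[...,2]>.04)&(P[...,2]<.06)&(P[...,0]>.55)&(P[...,0]<.612)&(abs(P[...,1]-.015)<.045)
print("rear",k.sum(),cv2.minAreaRect(P[k][:,:2].astype(np.float32)))
s=read_state();print(s["wrist_force"])
go(.599,.0160,.020,3.87)
```

```text
rear 3909 ((0.5913993716239929, 0.015784066170454025), (0.0316443033516407, 0.06633269041776657), 3.747690200805664)
[-2.3574588  -0.88355096 -1.16487555]
t 8.25 pos [0.5876 0.0155 0.0193] yaw 3.91 tilt z [-0.002 -0.    -1.   ] -> d [ 0.0114  0.0003 -0.0007] roll 0.04
```

View pics/w4.png

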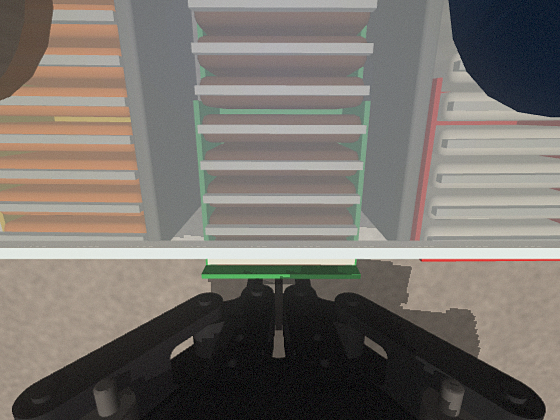

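The carton (280,130) runs straight and centred, and its rear edge (280,272) still stands out of the mouth by about 2 cm. Push on gently.

Request:
step_arm --commands '[{"fingers":1,"dx":0.003,"dy":0,"dz":0,"roll":0},{"fingers":1,"dx":0.005,"dy":0,"dz":0,"roll":0},{"fingers":1,"dx":0.007,"dy":0,"dz":0,"roll":0},{"fingers":1,"dx":0.009,"dy":0,"dz":0,"roll":0},{"fingers":1,"dx":0.009,"dy":0,"dz":0,"roll":0}]'

```text
time: 8.88
tool_pos: [0.5974, 0.0162, 0.0198]
tcp_rot: [-3.14, -0.107, -0.001]
wrist_force: [-1.5, 0.1, -2.0]
width: -0.001
grip_force: 0.8
```

Request:
step_arm --commands '[{"fingers":1,"dx":0.001,"dy":0,"dz":0,"roll":0},{"fingers":1,"dx":0.002,"dy":0,"dz":0,"roll":0}]'

```text
time: 9.12
tool_pos: [0.5978, 0.0162, 0.0198]
tcp_rot: [3.14, 0.107, -0.005]
wrist_force: [-9.0, -1.3, 4.0]
width: 0.001
grip_force: 4.1
```

```bash
cat > rear.py <<'E'
from h import *
c=calibration("wrist");p,d=read_camera("wrist")
T=c["world_to_cam"];K=c["intrinsics"]
hsv=cv2.cvtColor(p,cv2.COLOR_BGR2HSV);g=cv2.inRange(hsv,(45,120,40),(80,255,255))
ex=np.array([.9977,.0675]);mouth=np.array([.6182,.0175])
rows=np.where(g[245:300,150:420].sum(1)>255*60)[0]+245;print("green rows",rows)
if len(rows):
    for z in(.048,.0): print(z,((ray(c,(280,rows.min()-.5),z)[0,:2]-mouth)@ex).round(4),((ray(c,(280,rows.max()+.5),z)[0,:2]-mouth)@ex).round(4))
s=read_state();print(s["wrist_force"],"tool ahead of mouth",((s["tool_pos"][:2]-mouth)@ex).round(4))
E
python3 rear.py
```

```text
green rows []
[-7.48435651 -0.45421927  3.04573412] tool ahead of mouth -0.0205
```

Request:
step_arm --commands '[{"fingers":1,"dx":0.001,"dy":0,"dz":0,"roll":0},{"fingers":1,"dx":0.002,"dy":0,"dz":0,"roll":0},{"fingers":1,"dx":0.003,"dy":0,"dz":0,"roll":0}]'

```text
time: 9.55
tool_pos: [0.5977, 0.0162, 0.0198]
tcp_rot: [3.14, 0.107, -0.015]
wrist_force: [-17.1, -1.8, 11.9]
width: 0.001
grip_force: 8.6
```

Request:
step_arm --commands '[{"fingers":1,"dx":0.001,"dy":0,"dz":0,"roll":0},{"fingers":1,"dx":0.002,"dy":0,"dz":0,"roll":0},{"fingers":1,"dx":0.003,"dy":0,"dz":0,"roll":0}]'

```text
time: 9.93
tool_pos: [0.5976, 0.0162, 0.0198]
tcp_rot: [3.139, 0.108, -0.025]
wrist_force: [-25.5, -3.3, 21.5]
width: -0.003
grip_force: 13.1
```

The tool has stopped while the force climbs, so the carton is against the rail. Back off and check.

Request:
step_arm --commands '[{"fingers":1,"dx":-0.005,"dy":0,"dz":0,"roll":0},{"fingers":1,"dx":-0.012,"dy":0,"dz":0,"roll":0},{"fingers":1,"dx":-0.04,"dy":0,"dz":0,"roll":0},{"fingers":1,"dx":-0.08,"dy":0,"dz":-0.01,"roll":0},{"fingers":1,"dx":-0.12,"dy":0,"dz":-0.05,"roll":0},{"fingers":1,"dx":-0.16,"dy":0,"dz":-0.1,"roll":0},{"fingers":1,"dx":-0.18,"dy":0,"dz":-0.12,"roll":0},{"fingers":1,"dx":-0.18,"dy":0,"dz":-0.12,"roll":0}]'

```text
time: 10.92
tool_pos: [0.4274, 0.0043, 0.1426]
tcp_rot: [3.139, 0.107, 0.013]
wrist_force: [0.2, -0.2, 0.0]
width: 0.001
grip_force: 0.0
```

Run:
```python
from h import *
c=calibration("wrist");p,d=read_camera("wrist");P=cloud(c,d)
t=read_camera("top")[0];s=read_camera("scene")[0]
cv2.imwrite("pics/end.png",np.hstack([cv2.resize(p,(430,322)),cv2.resize(s[190:340,200:350],(322,322))]))
ex=np.array([.9977,.0675]);ey=np.array([-.0675,.9977]);mouth=np.array([.6182,.0175])
Q=(P[...,:2]-mouth)@np.c_[ex,ey]
k=(P[...,2]>.03)&(P[...,2]<.058)&(Q[...,0]<-.001)&(Q[...,0]>-.05)
for n,y in(("yellow",.087),("green",0),("red",-.087)):
    m=k&(abs(Q[...,1]-y)<.04);q=Q[m];print(n,m.sum(),np.percentile(q[:,0],[2,10]).round(4) if m.sum() else "",q[:,1].mean() if m.sum() else "")
print(read_state()["tool_pos"],read_state()["wrist_force"])
```

```text
yellow 0  
green 0  
red 0  
[0.42627346 0.00444646 0.13942946] [-0.17453543 -0.04940738  0.37790139]
```

View pics/end.png

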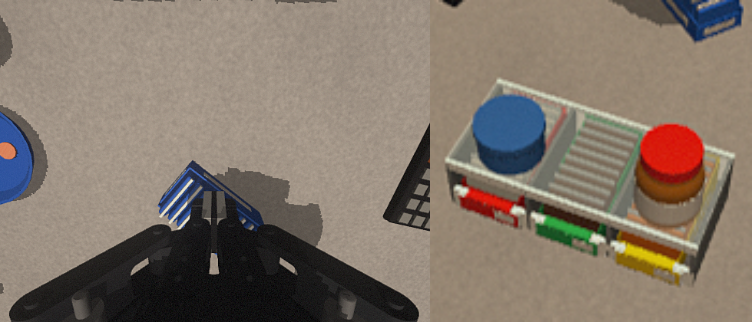

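The scene half shows the green carton home in the middle bay (590,170), jar and tin unmoved. The wrist half shows only the counter and the blue decoy below, clear of the fingers. One check of the rear ends from the top camera, then hand in.

Run:
```python
from h import *
c=calibration("top");p,d=read_camera("top");P=cloud(c,d)
ex=np.array([.9977,.0675]);ey=np.array([-.0675,.9977]);mouth=np.array([.6182,.0175])
Q=(P[...,:2]-mouth)@np.c_[ex,ey]
k=(P[...,2]>.025)&(P[...,2]<.058)&(Q[...,0]<.005)&(Q[...,0]>-.04)
for n,y in(("yellow",.087),("green",0),("red",-.087)):
    m=k&(abs(Q[...,1]-y)<.04);q=Q[m];print(n,m.sum(),np.percentile(q[:,0],[2,10,50]).round(4) if m.sum() else "",q[:,1].mean() if m.sum() else "")
for n,u0,u1,lo,hi in(("jar",200,245,.14,.17),("tin",285,330,.105,.125)):
    q=P[105:160,u0:u1].reshape(-1,3);q=q[(q[:,2]>lo)&(q[:,2]<hi)];print(n,cv2.minEnclosingCircle(q[:,:2].astype(np.float32)))
```

```text
yellow 257 [-0.0098 -0.0093 -0.0054] 0.08287680046518775
green 249 [-0.0082 -0.0079 -0.0053] -0.0012699459303263838
red 267 [-0.0111 -0.0107 -0.0064] -0.09048183469288765
jar ((0.6908310651779175, 0.1118805781006813), 0.029384328052401543)
tin ((0.7023738622665405, -0.054117631167173386), 0.036225009709596634)
```

The green carton stands out 8 mm, level with its neighbours, so it is home.

```bash
python3 -c "
from workcell import *
print(finish_job())"
```

```text
the job is handed in; nothing more can be done
None
```

The green carton is home against the stop rail in the green-ticket bay; at the last check it stuck out of the mouth by 8 mm and the jar and tin were where they started. The job is handed in, but no verdict was returned.

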